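# Roll down a print-bed sheet and hang up the roller

## Task

Pick up the twin-drum hand roller by its T-bar and roll the build sheet down onto the sprung print bed: along the middle of the sheet from its tab end on to the far end, drums reaching close to both ends, pressing steadily all along so that the springs stay squashed by about half their 12 mm travel and never bottom out. Then hang the roller by its bar on both prongs of the rack, lowering it gently right down into the seat between tips and stops before you let go, so that it stays hanging there, still. Leave everything else on the bench where it is.

Things in the scene. Friction and masses are not known exactly. Their poses are not given: they have to be found in the camera images.
- roller: Twin-drum hand roller, about 0.5 kg, standing on its drums: two black rubber drums, 36 mm diameter, 90 mm long, free-turning, axles 50 mm apart, under an aluminium frame 94 x 108 mm, top 52 mm up, with a stem and wooden T-bar above. Origin: midway between the drums' lines of contact, level with the drums' underside. y along drums and bar, x the rolling way (either way round is fine), z up.
- roller_bar (a point): Centre of the roller's T-bar, a square bar 20 x 20 mm, 120 mm long along y, at (8, 0, 110) mm in the roller's frame: off-centre, so the roller hangs heavy to its -x. Stem below it 16 (x) x 18 (y) mm. Underside of the bar at 100 mm: 48 mm free between it and the frame. Best held here from above, closing across the bar (along the roller's x).
- sheet_mid (a point): Middle of the top of the build sheet: dark steel, 190 x 110 mm, fixed on an aluminium bed plate 200 x 120 mm, top 50 mm above the bench. x along its length, away from the end with the tab, y across, z up. The plate stays level and sinks straight down when pressed anywhere; this point sinks with it. The base, 200 x 130 mm, is fixed to the bench.
- sheet_tab (a point): Outer edge of the sheet's pull tab, 60 mm wide, sticking out 40 mm past the sheet's end, with a light 16 mm round mark in it; only one end has a tab. This point is at x = -135 mm from the sheet's middle.
- bed_plate (a joint): How far (m) the bed plate is pressed down on its four springs: 0 at rest, 0.012 bottomed out. It begins to give at about 3 N (all downward force counted, the roller's own 5 N too), then takes 1.6 N per mm: 3 mm at about 8 N, 6 mm 13 N, 10 mm 19 N.
- rack: Steel rack fixed to the bench, origin on the bench under the seat. Base plate x -30 to +120, y -65 to +65 mm, 12 mm thick; two posts at x = 90 mm; two level prongs reach to -x at y = +40 and -40 mm, each 12 mm wide and 12 mm thick, top at 130 mm. The open side is -x: the bar goes in from there, along y, over both prongs, stem between them, frame below them, then down.
- rack_seat (a point): Where the bar's centre lies when hung: midway between the prongs, 140 mm above the bench, axes as the rack's. The seat is the flat 30 mm of each prong (x -15 to +15 mm) between an upturned tip (outer face x = -23 mm) and an equal stop behind; both rise 14 mm above the prong, to 144 mm. Either way round of the roller is fine.
- housing: Bystander: clear printed housing with two bores, 195 x 82 x 75 mm. Origin under its centre.
- scraper: Bystander: spatula-like scraper lying on the bench.
- brush: Bystander: brush lying on the bench.
- cleaner: Bystander: bottle, 64 mm diameter, 150 mm tall. Origin under its centre.
- spool: Bystander: filament spool lying flat, 170 mm diameter, 58 mm tall. Origin under its centre.
- cup: Bystander: open white cup, 72 mm diameter, 85 mm tall. Origin under its centre.
- partsbin: Bystander: grey open bin, 120 x 160 x 55 mm. Origin under its centre.

How it is judged:
By the outcome, as a careful person would: the job done as asked, in the order asked, and still so for the second after the job is handed in, with the robot touching nothing.
It also fails if it takes over 61 s, if anything falls off the work surface, if the arm or the gripper's body presses on something with over 40 N, if the wrist force passes 120 N, or if a joint passes its speed limit or range.

## Robot

A 6-joint arm with a two-finger parallel gripper is mounted at the origin on the work surface. World frame = base frame: x ahead of the robot, y to its left, z up, the work surface at z = 0. Lengths are in m, angles in rad, forces in N, time in s.
With the tool pointing down it reaches from about 0.425 to 0.95 m from the base axis. Payload 3.5 kg.
Tool frame: the origin (TCP) lies at the very end of the fingers, on their centre line; the grasp point (between the pads) lies 19 mm behind it; z points along the fingers, y is the line along which they close (so a half turn about z gives the same grasp; the last joint's range is limited). The gripper opens to 85 mm and grips with 20 to 120 N. Pads are 22 mm wide; open, the fingers measure 114 mm over their backs; the gripper's body (76 mm by 85 mm) begins 54 mm behind the grasp point. The pads swing forward as they close: fully open they stand 13 mm farther back than shut.
Start: joints at [-1.371, 0.286, 1.577, -0, 1.279, -0.15], TCP at [0.231, -0.634, 0.231] pointing down, gripper open.
Joint ranges: [-2.77, 2.77], [-0.9, 2.22], [0.21, 2.48], [-1.53, 4.67], [0.24, 2.81], [-2.84, 2.84]. Speed limits (rad/s): [2.79, 2.79, 3.14, 3.14, 3.14, 3.14].

## Interface

Orientations are given as a unit quaternion [x, y, z, w].
In Python, from plant import ctrl gives the robot as it stands.
- The arm moves only by the tool creep_tool, called as name(argument=value, ...) on one line, values as JSON. Schema: {"type":"object","properties":{"deltas":{"type":"array","items":{"type":"array","items":{"type":"number"},"minItems":7,"maxItems":7},"minItems":1,"maxItems":10},"clamp_n":{"type":"number"},"only":{"type":"string"},"quiet":{"type":"boolean"},"lines":{"type":"string"}},"required":["deltas"],"additionalProperties":false}. deltas is a list of rows, 1 to 10 of them, each of 7 numbers: dx, dy, dz in m, then a rotation vector rx, ry, rz in rad, then the opening from 0.0 (shut) to 1.0 (fully open); each row is the pose to reach, as a shift and turn from the pose commanded when the call began, along the tool's axes at that moment; what a row does not reach only later rows make up. A row lasts 1/8 s, in which the tool goes at most 0.0625 m and 0.188 rad, less where a joint would pass 70% of its speed; a pose out of reach is approached as far as the arm can. The fingers move at their own pace and stop on an object; clamp_n is the grip in N (left out, the last holds). Time passes only in rows, so rows that do not move let the fingers close. The tool returns the time, the measured TCP pose, the force, the opening and the grip force at its end. only (a regular expression) keeps the lines of the reply that match it, lines (a string "A,B") keeps lines A to B, and quiet returns only ok. Input that does not fit is refused with a message, and nothing moves.
- ctrl.get_state(): the state, without advancing time (a new reading comes with each control period).
- ctrl.read_camera(name): name is "scene" or "top" or "wrist"; returns a dict with "pixels" (420x560x3 uint8, red, green, blue), "camera_matrix" (3x3 intrinsics, pixels), "dist_coeffs" ([k1, k2, p1, p2, k3] as OpenCV has them; the pictures are not rectified), "xyz" and "orientation" of the camera in the world. Camera axes: x right, y down, z forward; pixel columns grow to the right and rows downward; lengths in m; the calibration is good to about 2 mm. A picture is of the moment at which its call begins. There is no depth.
- ctrl.sign_off(): hands the job in; it is judged then, once.
The state is a dict: "time": time; "qpos": joint angles; "dq": joint speeds; "joint_efforts": joint torques, N m; "eef_pos": TCP position; "tcp_rot": TCP orientation; "contact_force": force on the tool from outside, world axes, zero at the start; "wrist_torque": the same for the moment, N m; "opening": opening from 0.0 (shut) to 1.0 (fully open); "finger_force": force on a finger pad.
Only numpy, scipy, OpenCV 4.12 (cv2) and the standard library are available. Lean on these libraries where they do the work, as an engineer would, in place of code of your own. Each camera call takes 0.05 s, during which the arm holds its last target. There are 200 camera calls.

## Working session

There is one attempt and no reset: what is moved stays moved. The work goes in short steps, Python scripts to look and compute and a tool call to move; the robot and the scene stay as the last step left them, time stands still between calls to the robot, and variables do not carry over. Pictures are saved under pics/ and viewed, at most 10 in all, crops included, and the job is handed in when it is done.

```bash
ls; mkdir -p pics; python3 - <<'E'
from plant import ctrl
import cv2
s=ctrl.get_state();print({k:(v if not hasattr(v,'round') else v) for k,v in s.items()})
for n in("scene","top"):
    c=ctrl.read_camera(n);cv2.imwrite(f"pics/{n}0.png",c["pixels"][:,:,::-1]);print(n,c["xyz"],c["orientation"],c["camera_matrix"],c["dist_coeffs"])
E
```

```text
pics
plant.py
{'time': 0.0, 'qpos': array([-1.37102892e+00,  2.87191411e-01,  1.57816351e+00,  1.16944109e-06,
        1.27861927e+00, -1.49972125e-01]), 'dq': array([-0.00119941,  0.0008935 , -0.00068225,  0.00041845,  0.00012977,
       -0.00067632]), 'joint_efforts': array([ 9.64218889e-04, -4.05973077e+01, -2.92627752e+01, -1.24029739e-04,
        5.73988058e-03,  1.37417902e-05]), 'eef_pos': array([ 0.23120492, -0.63346982,  0.22993733]), 'tcp_rot': array([ 9.84748537e-01,  1.73979599e-01, -2.90847208e-05, -1.19041439e-03]), 'contact_force': array([-0.09738898,  0.12660513,  0.16478386]), 'wrist_torque': array([0.01061693, 0.05284764, 0.03930695]), 'finger_force': 0.0, 'opening': 0.9979732901082862}
scene [1.20083651 0.83835908 1.00603321] [ 0.28338391  0.85999469 -0.40235474 -0.13495688] [[451.20447565   0.         277.18034883]
 [  0.         451.20447565 218.47688126]
 [  0.           0.           1.        ]] [-0.00656022  0.          0.          0.          0.        ]
top [ 0.42230024 -0.03504556  1.40533133] [-0.70478047  0.70735089 -0.03317134  0.04288195] [[381.45915008   0.         279.81728872]
 [  0.         381.45915008 199.86231186]
 [  0.           0.           1.        ]] [-0.01567715  0.          0.          0.          0.        ]
```

View pics/scene0.png

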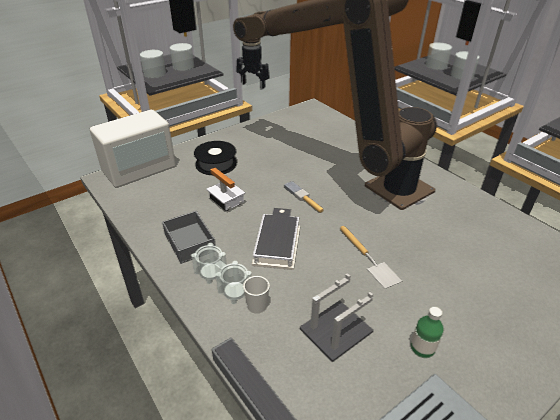

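View pics/top0.png

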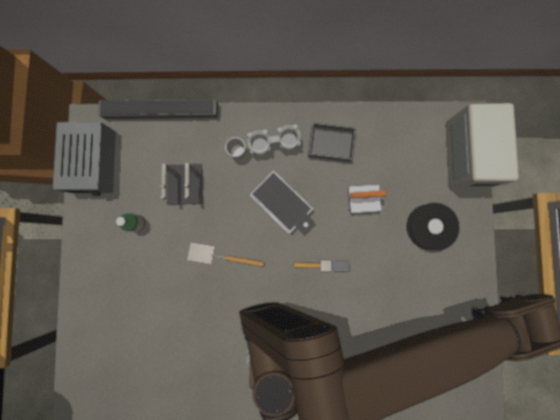

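The scene view shows the roller (orange bar at 222,178), bed (277,238; tab 281,212) and rack (338,310). In the top view the bar is at (368,194), sheet at (282,203), tab mark at (306,226) and rack prongs at (165,180)/(187,180). Next I'll enlarge the crops.

```bash
cat > h.py <<'E'
import numpy as np, cv2
from scipy.spatial.transform import Rotation as R
from plant import ctrl
def ray(c,p):
    u=cv2.undistortPoints(np.array([[p]],float),c["camera_matrix"],c["dist_coeffs"])[0,0]
    return np.array(c["xyz"]),R.from_quat(c["orientation"]).apply([u[0],u[1],1])
def plane(c,p,z):
    o,d=ray(c,p);return o+d*(z-o[2])/d[2]
def tri(c1,p1,c2,p2):
    o,d=ray(c1,p1);q,e=ray(c2,p2)
    s=np.linalg.lstsq(np.c_[d,-e],q-o,rcond=None)[0];a=o+s[0]*d;b=q+s[1]*e
    return (a+b)/2,np.linalg.norm(a-b)
def proj(c,P):
    r=R.from_quat(c["orientation"]).inv();rv=r.as_rotvec();t=-r.apply(c["xyz"])
    return cv2.projectPoints(np.array(P,float).reshape(-1,3),rv,t,c["camera_matrix"],c["dist_coeffs"])[0][:,0]
E
python3 - <<'E'
from h import *
t=cv2.imread("pics/top0.png");s=cv2.imread("pics/scene0.png")
def cr(i,x,y,w,h,W,H):return cv2.resize(i[y:y+h,x:x+w],(W,H),interpolation=cv2.INTER_CUBIC)
a=[cr(t,340,175,55,50,264,240),cr(t,245,165,75,75,240,240),cr(t,150,150,60,60,240,240)]
b=[cr(s,200,160,60,54,264,240),cr(s,245,200,60,70,264,308),cr(s,295,265,85,95,264,295)]
P=lambda x:cv2.copyMakeBorder(x,0,308-x.shape[0],0,264-x.shape[1],cv2.BORDER_CONSTANT)
cv2.imwrite("pics/comb.png",np.vstack([np.hstack(list(map(P,a)))[:280],np.hstack(list(map(P,b)))]))
for n in(t,s):
    hsv=cv2.cvtColor(n,cv2.COLOR_BGR2HSV);m=cv2.inRange(hsv,(3,150,90),(16,255,255))
    k,l,st,ce=cv2.connectedComponentsWithStats(m)
    for i in range(1,k):
        if 40<st[i,4]<400:print(st[i],ce[i],cv2.minAreaRect(np.argwhere(l==i)[:,::-1].astype(np.float32)))
E
```

```text
[352 191  34   6 120] [369.06666667 194.00833333] ((368.5123596191406, 194.13525390625), (3.9835727214813232, 33.226619720458984), 84.80557250976562)
[395  71  11   8  46] [398.54347826  74.5       ] ((399.61767578125, 73.47058868408203), (7.033533096313477, 9.701424598693848), 75.96376037597656)
[211 168  23  20 180] [221.98888889 177.05555556] ((222.1951446533203, 177.25608825683594), (27.798931121826172, 7.027819633483887), 38.65980911254883)
[ 46 180  38  18 299] [ 65.41471572 189.01003344] ((64.67833709716797, 190.01519775390625), (9.704280853271484, 37.2542610168457), 70.90650939941406)
```

View pics/comb.png

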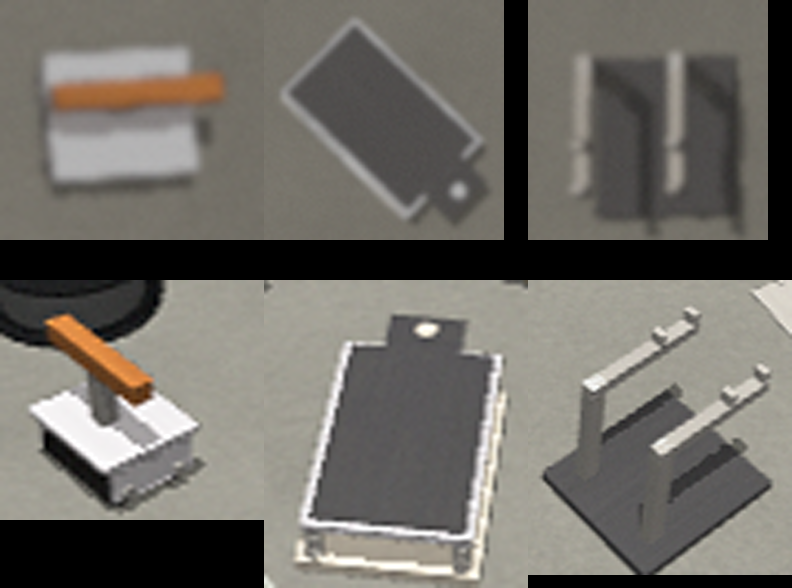

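Crops: the prong tips (top ≈(162.6,197),(185.6,197); scene ≈(347.5,275),(370.5,294)), the sheet's outline with its white tab mark (top ≈(306,226)), and the bar, which sits off-centre over the frame, are all clear. Coarse triangulation next.

```bash
python3 - <<'E'
from h import *
np.set_printoptions(precision=4,suppress=True)
T=ctrl.read_camera("top");S=ctrl.read_camera("scene");W=ctrl.read_camera("wrist")
f=lambda x,y,ox,oy,s,x0,y0:((x-ox+.5)/s-.5+x0,(y-oy+.5)/s-.5+y0)
print("bar",tri(T,(368.51,194.14),S,(222.2,177.26)))
bt=cv2.boxPoints(((368.51,194.14),(3.98,33.2),84.8));e=[bt[[0,3]].mean(0),bt[[1,2]].mean(0)],[bt[[0,1]].mean(0),bt[[2,3]].mean(0)]
for q in e: print([plane(T,p,.12) for p in q])
ft=lambda x,y:f(x,y,264,0,3.2,245,165); fs=lambda x,y:f(x,y,264,280,4.4,245,200)
print("mark",tri(T,ft(458,190),S,fs(427,330)))
# sheet/plate corners
for a,b in(((286,96),(305,523)),((354,20),(474,540)),((484,142),(502,352)),((407,218),(349,342))):
    print("plate",tri(T,ft(*a),S,fs(*b)))
rt=lambda x,y:f(x,y,528,0,4,150,150); rs=lambda x,y:f(x,y,528,280,3.106,295,265)
for a,b in(((580,193),(692,312)),((672,193),(763,372)),((580,57),(597,382)),((676,57),(663,447))):
    print("rack",tri(T,rt(*a),S,rs(*b)),plane(T,rt(*a),.13))
s=ctrl.get_state()
Rt=R.from_quat(s["tcp_rot"]);print("wristcam in tool",Rt.inv().apply(W["xyz"]-s["eef_pos"]),(Rt.inv()*R.from_quat(W["orientation"])).as_matrix(),W["camera_matrix"][0],Rt.as_matrix())
E
```

```text
bar (array([ 0.5787, -0.3187,  0.1105]), np.float64(0.004495064876513641))
[array([ 0.5745, -0.262 ,  0.12  ]), array([ 0.5842, -0.3741,  0.12  ])]
[array([ 0.5861, -0.3176,  0.12  ]), array([ 0.5726, -0.3185,  0.12  ])]
mark (array([ 0.4801, -0.105 ,  0.0512]), np.float64(0.00512999916733041))
plate (array([0.632 , 0.053 , 0.0551]), np.float64(0.10892065585627103))
plate (array([0.6296, 0.0514, 0.0541]), np.float64(0.12171042037158483))
plate (array([ 0.4915, -0.0915,  0.0584]), np.float64(0.12262051366645335))
plate (array([ 0.4969, -0.0828,  0.0608]), np.float64(0.1125816052988366))
rack (array([0.5805, 0.3427, 0.1868]), np.float64(0.05075043802460048)) [0.5686 0.379  0.13  ]
rack (array([0.5528, 0.3341, 0.0895]), np.float64(0.06028337530995927)) [0.5683 0.3007 0.13  ]
rack (array([0.6906, 0.3501, 0.1845]), np.float64(0.043701698377114254)) [0.6856 0.3826 0.13  ]
rack (array([0.6721, 0.3361, 0.0834]), np.float64(0.06554211025058912)) [0.6851 0.3    0.13  ]
wristcam in tool [ 0.0664  0.     -0.1417] [[ 0.0004 -0.965  -0.2622]
 [ 1.      0.      0.0014]
 [-0.0013 -0.2622  0.965 ]] [304.9965   0.     282.5974] [[ 0.9394  0.3427 -0.0002]
 [ 0.3427 -0.9394  0.0011]
 [ 0.0002 -0.0011 -1.    ]]
```

creep_tool(deltas=[[0.435,-0.177,0,0,0,-1.3,1],[0.435,-0.177,0,0,0,-1.3,1],[0.435,-0.177,0,0,0,-1.3,1],[0.435,-0.177,0,0,0,-1.3,1],[0.435,-0.177,0,0,0,-1.3,1],[0.435,-0.177,0,0,0,-1.3,1],[0.435,-0.177,0,0,0,-1.3,1],[0.435,-0.177,0,0,0,-1.3,1],[0.435,-0.177,0,0,0,-1.3,1],[0.435,-0.177,0,0,0,-1.3,1]])

```text
time: 1.5
eef_pos: [0.5789, -0.3191, 0.2311]
tcp_rot: [0.679, 0.734, -0.0, -0.0]
contact_force: [-0.1, 0.3, 0.6]
opening: 0.996
finger_force: 0.0
```

```bash
python3 - <<'E'
from h import *
np.set_printoptions(precision=4,suppress=True)
s=ctrl.get_state();W=ctrl.read_camera("wrist");T=ctrl.read_camera("top");S=ctrl.read_camera("scene")
print(s["eef_pos"],R.from_quat(s["tcp_rot"]).as_matrix())
cv2.imwrite("pics/w1.png",W["pixels"][:,:,::-1]);import pickle;pickle.dump((W,T,S,s),open("w1.pkl","wb"))
E
```

```text
[ 0.5789 -0.3191  0.2311] [[-0.0788  0.9969 -0.0007]
 [ 0.9969  0.0788 -0.0002]
 [-0.0001 -0.0007 -1.    ]]
```

View pics/w1.png

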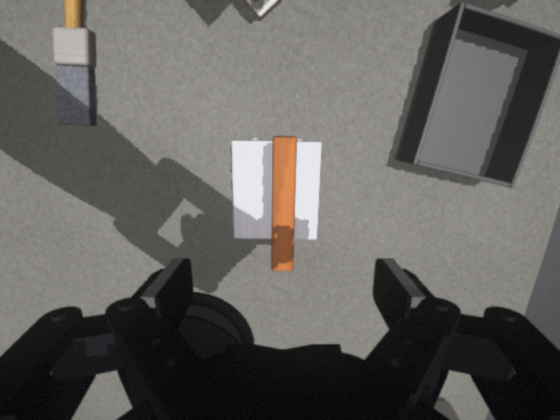

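The wrist view shows the bar end to end, from (285,137) to (283,271), with the frame below centred near (276,190). The bar is offset to the right, so the roller's +x points along world +x. The brush and bin are clear of it.

```bash
python3 - <<'E'
from h import *;import pickle
np.set_printoptions(precision=4,suppress=True)
W,T,S,s=pickle.load(open("w1.pkl","rb"))
def ends(c,x0,x1,y0,y1):
    hsv=cv2.cvtColor(c["pixels"],cv2.COLOR_RGB2HSV);m=cv2.inRange(hsv,(3,150,70),(16,255,255));k=np.zeros_like(m);k[y0:y1,x0:x1]=255;m&=k
    r=cv2.minAreaRect(np.argwhere(m>0)[:,::-1].astype(np.float32));b=cv2.boxPoints(r)
    L=[np.linalg.norm(b[i]-b[(i+1)%4]) for i in(0,1)];i=int(np.argmin(L))
    return r,[(b[i]+b[(i+1)%4])/2,(b[(i+2)%4]+b[(i+3)%4])/2]
rw,ew=ends(W,240,330,110,300);rt,et=ends(T,340,400,180,210)
print(rw,ew,rt,et)
print("centre tri",tri(W,rw[0],T,rt[0]),tri(W,rw[0],S,(222.2,177.26)))
E1=[plane(W,p,.12) for p in ew];print(E1,np.linalg.norm(E1[0]-E1[1]),np.mean(E1,0)); d=E1[0]-E1[1]; print(np.degrees(np.arctan2(d[1],d[0])))
E
```

```text
((283.4757080078125, 203.0076904296875), (21.0456485748291, 132.2731170654297), 0.9240452647209167) [array([284.5423, 136.8797], dtype=float32), array([282.4091, 269.1357], dtype=float32)] ((355.47296142578125, 194.83782958984375), (2.794782876968384, 7.233555316925049), 80.53767395019531) [array([359.0405, 194.2432], dtype=float32), array([351.9054, 195.4324], dtype=float32)]
centre tri (array([ 0.5678, -0.2616,  0.2711]), np.float64(0.035281559460859445)) (array([ 0.579 , -0.3154,  0.112 ]), np.float64(0.0016289176089020756))
[array([ 0.5759, -0.259 ,  0.12  ]), array([ 0.5834, -0.3755,  0.12  ])] 0.11674175810512767 [ 0.5797 -0.3173  0.12  ]
93.68873772983626
```

creep_tool(deltas=[[0.002,0.001,0.05,0,0,0.014,1],[0.002,0.001,0.1,0,0,0.014,1],[0.002,0.001,0.13,0,0,0.014,1],[0.002,0.001,0.14,0,0,0.014,1],[0.002,0.001,0.14,0,0,0.014,0.2],[0.002,0.001,0.14,0,0,0.014,0],[0.002,0.001,0.14,0,0,0.014,0],[0.002,0.001,0.14,0,0,0.014,0],[0.002,0.001,0.14,0,0,0.014,0]], clamp_n=90)

```text
time: 2.78
eef_pos: [0.581, -0.3173, 0.093]
tcp_rot: [0.684, 0.73, 0.0, 0.001]
contact_force: [-1.6, -0.6, 5.4]
opening: 0.216
finger_force: 89.0
```

creep_tool(deltas=[[0,0,0,0,0,0,0],[0,0,0,0,0,0,0],[0,0,-0.03,0,0,0,0],[0,0,-0.08,0,0,0,0],[0,0,-0.08,0,0,0,0],[0,0,-0.08,0,0,0,0]])

```text
time: 3.52
eef_pos: [0.5788, -0.3155, 0.1683]
tcp_rot: [0.684, 0.73, -0.0, -0.003]
contact_force: [-0.5, 0.6, -5.6]
opening: 0.215
finger_force: 89.0
```

```bash
python3 - <<'E'
from h import *
W=ctrl.read_camera("wrist");T=ctrl.read_camera("top");cv2.imwrite("pics/w2.png",W["pixels"][:,:,::-1])
import pickle;pickle.dump((W,T,ctrl.get_state()),open("w2.pkl","wb"))
E
```

```text
(no output)
```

View pics/w2.png

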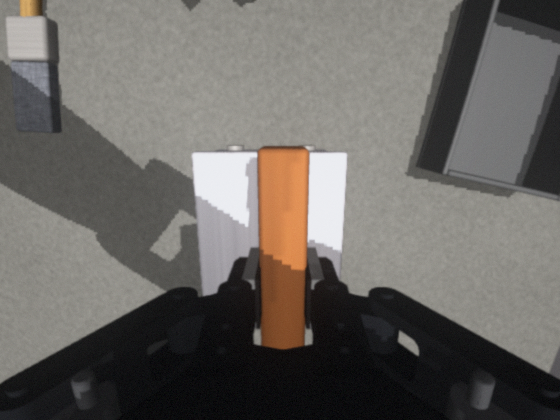

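The bar sits squarely in the pads (between columns 258 and 308) and the frame is lifted and level. Next I'll look at the bed from two wrist positions on the way.

```bash
cat > snap.py <<'E'
from h import *;import sys,pickle
n=sys.argv[1];s=ctrl.get_state();W=ctrl.read_camera("wrist");T=ctrl.read_camera("top")
cv2.imwrite(f"pics/{n}.png",W["pixels"][:,:,::-1]);pickle.dump((W,T,s),open(n+".pkl","wb"))
E
```

creep_tool(deltas=[[0.05,-0.014,-0.05,0,0,0,0],[0.1,-0.014,-0.11,0,0,0,0],[0.1,-0.014,-0.11,0,0,0,0],[0.1,-0.014,-0.11,0,0,0,0],[0.1,-0.014,-0.11,0,0,0,0],[0.1,-0.014,-0.11,0,0,0,0]])

```text
time: 4.38
eef_pos: [0.5588, -0.2184, 0.2782]
tcp_rot: [0.684, 0.729, -0.001, -0.002]
contact_force: [0.4, 0.1, -4.0]
opening: 0.214
finger_force: 89.5
```

```bash
python3 snap.py A
```

creep_tool(deltas=[[0.06,0,0,0,0,0,0],[0.12,0,0,0,0,0,0],[0.12,0,0,0,0,0,0],[0.12,0,0,0,0,0,0],[0.12,0,0,0,0,0,0]])

```text
time: 5.1
eef_pos: [0.552, -0.0992, 0.2811]
tcp_rot: [0.684, 0.729, -0.0, -0.0]
contact_force: [-0.3, -0.4, -5.2]
opening: 0.218
finger_force: 89.4
```

```bash
python3 snap.py B
python3 -c "
import cv2,numpy as np
i=[cv2.resize(cv2.imread(f'pics/{k}.png')[:320],None,fx=.71,fy=.71) for k in 'AB']
cv2.imwrite('pics/AB.png',np.hstack(i))"
```

```text
(no output)
```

View pics/AB.png

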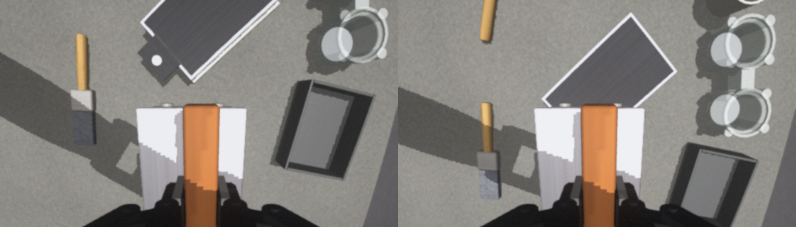

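The left half (view A) shows the tab mark at full-size (221,84) and the tab-end plate corners near (200,31) and (270,114). The right half (view B) shows the far corners near (327,20) and (392,101) and the left tab-end corner near (204,141).

```bash
python3 - <<'E'
from h import *;import pickle
np.set_printoptions(precision=4,suppress=True)
A,TA,_=pickle.load(open("A.pkl","rb"));B,TB,_=pickle.load(open("B.pkl","rb"));T=pickle.load(open("w1.pkl","rb"))[1]
def sub(c,pts,w=5):
    g=cv2.cvtColor(c["pixels"],cv2.COLOR_RGB2GRAY);p=np.array(pts,np.float32).reshape(-1,1,2)
    return cv2.cornerSubPix(g,p,(w,w),(-1,-1),(3,30,.01))[:,0]
def mark(c,x,y,r,th=150):
    g=cv2.cvtColor(c["pixels"],cv2.COLOR_RGB2GRAY)[y-r:y+r,x-r:x+r].astype(float);w=np.clip(g-110,0,None);Y,X=np.mgrid[-r:r,-r:r];return (x+(w*X).sum()/w.sum(),y+(w*Y).sum()/w.sum())
ma=mark(A,221,85,9);mt=mark(T,306,226,4);print(ma,mt,"mark",tri(A,ma,T,mt),plane(A,ma,.05))
pa=sub(A,[(200,31),(270,114)]);pb=sub(B,[(327,20),(391.5,101),(204,141)]);print(pa,pb)
print("tri corner",tri(A,pa[0],B,pb[2]))
P=[plane(A,p,.05) for p in pa]+[plane(B,p,.05) for p in pb];print(np.array(P))
n=(P[0]+P[4])/2
d=lambda a,b:np.linalg.norm(a-b)
print("width",d(n,P[1]),d(P[2],P[3]),"len",d(n,P[2]),d(P[1],P[3]))
near=(n+P[1])/2;far=(P[2]+P[3])/2;print("mid",(near+far)/2,"dir",np.degrees(np.arctan2(*(far-near)[1::-1])))
# top sheet outline
g=cv2.cvtColor(T["pixels"],cv2.COLOR_RGB2GRAY)[160:240,240:325];k=cv2.resize(g,None,fx=4,fy=4,interpolation=cv2.INTER_CUBIC)
cor=np.array([(286,96),(354,20),(484,142),(407,218)])-[264,0];cor=(cor+.5)/3.2-.5+[245,165]
Q=np.array([plane(T,p,.05) for p in cor]);print("top corners",Q,"mid",Q.mean(0))
E
```

```text
(np.float64(220.32180760013694), np.float64(84.5854159534406)) (np.float64(305.30760095011874), np.float64(224.1437054631829)) mark (array([ 0.4812, -0.1069,  0.056 ]), np.float64(0.001084925289318604)) [ 0.4796 -0.1066  0.05  ]
[[199.9561  31.1751]
 [270.9467 114.7492]] [[327.5455  16.6478]
 [390.1944 100.0761]
 [204.2246 139.7384]]
tri corner (array([ 0.4553, -0.0512,  0.0498]), np.float64(0.0004955298060016607))
[[ 0.4556 -0.0513  0.05  ]
 [ 0.5393 -0.1364  0.05  ]
 [ 0.5898  0.0913  0.05  ]
 [ 0.6713  0.0085  0.05  ]
 [ 0.4551 -0.0512  0.05  ]]
width 0.11964272330664771 0.11622705942149081 len 0.19591408429989488 0.19604584392656457
mid [ 0.5639 -0.022   0.05  ] dir 47.16916222042059
top corners [[ 0.588   0.0847  0.05  ]
 [ 0.6739  0.0084  0.05  ]
 [ 0.5354 -0.1361  0.05  ]
 [ 0.4514 -0.05    0.05  ]] mid [ 0.5621 -0.0233  0.05  ]
```

```bash
python3 - <<'E'
from h import *;import pickle
np.set_printoptions(precision=4,suppress=True)
A=pickle.load(open("A.pkl","rb"))[0];B=pickle.load(open("B.pkl","rb"))[0]
D=[]
def line(c,a,b,tag):
    a=np.array(a,float);b=np.array(b,float)
    g=cv2.cvtColor(c["pixels"],cv2.COLOR_RGB2GRAY).astype(float);u=(b-a)/np.linalg.norm(b-a);n=np.array([-u[1],u[0]])
    pts=[]
    for t in np.linspace(.06,.94,50):
        p=a+(b-a)*t;o=np.arange(-5,5.01,.25);q=p+o[:,None]*n
        v=cv2.remap(g.astype(np.float32),q[:,0].astype(np.float32),q[:,1].astype(np.float32),1)[:,0]
        i=v.argmax()
        if v[i]<140: continue
        m=(abs(o-o[i])<1.6);w=np.clip(v-110,0,None)*m;pts.append(p+n*(w*o).sum()/w.sum())
    pts=np.array([plane(c,p,.05)[:2] for p in pts])
    L=cv2.fitLine(pts.astype(np.float32),cv2.DIST_HUBER,0,.01,.01).ravel();d=L[:2]
    r=np.abs((pts-L[2:])@[-d[1],d[0]]);print(tag,len(pts),"ang",np.degrees(np.arctan2(d[1],d[0])),"at",L[2:],"res",np.median(r));return L
l=line(B,(206,138),(326,19),"left");fa=line(B,(328,18),(390,100),"far");ne=line(A,(200,31),(270,114),"near");r=line(A,(272,114),(392,3),"right");r2=line(B,(390,102),(352,140),"rightB")
def X(p,q):
    t=np.linalg.solve(np.c_[p[:2],-q[:2]],q[2:]-p[2:]);return p[2:]+t[0]*p[:2]
C=np.array([X(ne,l),X(ne,r),X(fa,r),X(fa,l)]);print(C,[np.linalg.norm(C[i]-C[i-1]) for i in range(4)],"mid",C.mean(0))
E
```

```text
left 50 ang 45.68795 at [0.5334 0.0304] res 0.00014001389407998797
far 50 ang -44.262688 at [0.6402 0.0396] res 9.885672636413106e-05
near 22 ang -44.291775 at [ 0.499  -0.0943] res 0.00012768600405218804
right 50 ang 45.567886 at [ 0.6038 -0.0714] res 0.0002075388617266705
rightB 50 ang 46.124203 at [ 0.6461 -0.018 ] res 9.152358778939906e-05
[[ 0.4542 -0.0507]
 [ 0.5411 -0.1354]
 [ 0.6772  0.0035]
 [ 0.59    0.0884]] [np.float32(0.1944113), np.float32(0.12133753), np.float32(0.19447371), np.float32(0.12174511)] mid [ 0.5657 -0.0235]
```

creep_tool(deltas=[[0.039,-0.026,0.03,0,0,-0.18,0],[0.039,-0.026,0.06,0,0,-0.36,0],[0.039,-0.026,0.08,0,0,-0.54,0],[0.039,-0.026,0.1,0,0,-0.734,0],[0.039,-0.026,0.116,0,0,-0.734,0],[0.039,-0.026,0.116,0,0,-0.734,0],[0.039,-0.026,0.116,0,0,-0.734,0],[0.039,-0.026,0.116,0,0,-0.734,0]])

```text
time: 6.2
eef_pos: [0.5242, -0.0611, 0.1666]
tcp_rot: [0.377, 0.926, 0.0, 0.001]
contact_force: [-0.0, -0.5, -4.9]
opening: 0.216
finger_force: 89.3
```

```bash
python3 - <<'E'
from h import *
s=ctrl.get_state();M=R.from_quat(s["tcp_rot"]).as_matrix();print(s["eef_pos"],M)
import pickle
S=ctrl.read_camera("scene");W=ctrl.read_camera("wrist")
c=cv2.resize(S["pixels"][140:320,180:380,::-1],(666,600),interpolation=cv2.INTER_CUBIC);cv2.imwrite("pics/c1.png",c)
t=np.array([.5234,-.0619]);print("tool delta",M.T@np.r_[t-s["eef_pos"][:2],0],np.degrees(np.arctan2(M[1,1],M[0,1])))
E
```

```text
[ 0.52423427 -0.06112013  0.16655911] [[-7.16033177e-01  6.98062923e-01  2.15534732e-03]
 [ 6.98063358e-01  7.16035685e-01 -6.67817296e-04]
 [-2.00948409e-03  1.02638965e-03 -9.99997454e-01]]
tool delta [ 5.29653338e-05 -1.14078490e-03 -1.27732606e-06] 45.728172663749675
```

View pics/c1.png

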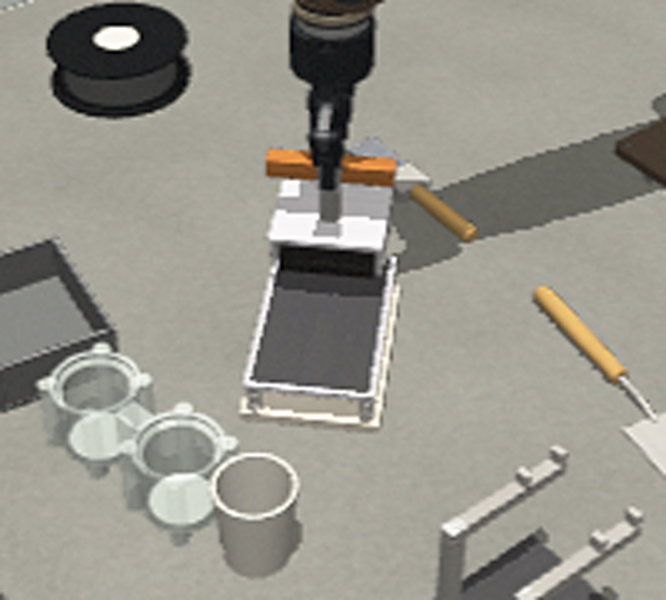

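The roller hovers square and centred over the tab end of the sheet (frame at (330,215), sheet below it at (320,330)). I'll lower it to find contact.

creep_tool(deltas=[[0,-0.001,0.01,0,0,0,0],[0,-0.001,0.018,0,0,0,0],[0,-0.001,0.022,0,0,0,0],[0,-0.001,0.024,0,0,0,0],[0,-0.001,0.024,0,0,0,0],[0,-0.001,0.024,0,0,0,0]])

```text
time: 7.05
eef_pos: [0.5229, -0.0613, 0.1419]
tcp_rot: [0.376, 0.926, 0.0, 0.0]
contact_force: [-2.7, 2.5, -0.1]
opening: 0.217
finger_force: 90.1
```

creep_tool(deltas=[[0,0,0.002,0,0,0,0],[0,0,0.002,0,0,0,0],[0,0,0.002,0,0,0,0]])

```text
time: 7.42
eef_pos: [0.523, -0.0614, 0.1398]
tcp_rot: [0.376, 0.926, 0.0, 0.0]
contact_force: [-2.9, 3.8, 2.9]
opening: 0.213
finger_force: 90.6
```

creep_tool(deltas=[[0,0,0.002,0,0,0,0],[0,0,0.002,0,0,0,0],[0,0,0.002,0,0,0,0]])

```text
time: 7.8
eef_pos: [0.5231, -0.0615, 0.1382]
tcp_rot: [0.376, 0.926, 0.0, 0.0]
contact_force: [-4.5, 3.1, 4.9]
opening: 0.216
finger_force: 91.0
```

creep_tool(deltas=[[0,0,0.001,0,0,0,0],[0,0,0.0018,0,0,0,0],[0,0,0.0018,0,0,0,0],[0,0,0.0018,0,0,0,0]])

```text
time: 8.3
eef_pos: [0.5231, -0.0615, 0.1369]
tcp_rot: [0.376, 0.926, 0.0, 0.0]
contact_force: [-5.1, 3.3, 8.5]
opening: 0.218
finger_force: 91.2
```

creep_tool(deltas=[[0,0.002,0,0,0,0,0],[0,0.006,0,0,0,0,0],[0,0.011,0,0,0,0,0],[0,0.016,0,0,0,0,0],[0,0.02,0,0,0,0,0]])

```text
time: 8.93
eef_pos: [0.5372, -0.0471, 0.1369]
tcp_rot: [0.376, 0.926, 0.0, 0.0]
contact_force: [-6.1, 4.1, 8.3]
opening: 0.217
finger_force: 91.3
```

creep_tool(deltas=[[0,0.006,0,0,0,0,0],[0,0.012,0,0,0,0,0],[0,0.018,0,0,0,0,0],[0,0.024,0,0,0,0,0],[0,0.03,0,0,0,0,0],[0,0.036,0,0,0,0,0],[0,0.042,0,0,0,0,0],[0,0.048,0,0,0,0,0],[0,0.054,0,0,0,0,0]])

```text
time: 10.05
eef_pos: [0.5752, -0.0083, 0.1371]
tcp_rot: [0.377, 0.926, 0.0, 0.001]
contact_force: [-4.5, 3.0, 8.2]
opening: 0.217
finger_force: 91.2
```

creep_tool(deltas=[[0,0.006,0,0,0,0,0],[0,0.012,0,0,0,0,0],[0,0.018,0,0,0,0,0],[0,0.024,0,0,0,0,0],[0,0.03,0,0,0,0,0],[0,0.036,0,0,0,0,0],[0,0.042,0,0,0,0,0],[0,0.048,0,0,0,0,0],[0,0.053,0,0,0,0,0],[0,0.055,0,0,0,0,0]])

```text
time: 11.3
eef_pos: [0.614, 0.0312, 0.1373]
tcp_rot: [0.377, 0.926, 0.001, 0.001]
contact_force: [-4.4, 2.7, 7.4]
opening: 0.217
finger_force: 91.2
```

creep_tool(deltas=[[0,0,0,0,0,0,0],[0,0,0,0,0,0,0]])

```text
time: 11.55
eef_pos: [0.6141, 0.0313, 0.1375]
tcp_rot: [0.377, 0.926, 0.001, 0.002]
contact_force: [-2.8, 3.3, 6.6]
opening: 0.219
finger_force: 91.1
```

```bash
python3 snap.py E; python3 - <<'E'
from h import *
S=ctrl.read_camera("scene");s=ctrl.get_state()
c=cv2.resize(S["pixels"][140:320,180:380,::-1],(666,600),interpolation=cv2.INTER_CUBIC);cv2.imwrite("pics/c2.png",c)
d=s["eef_pos"][:2]-np.array([.5632,-.0211]);u=np.array([.6984,.7157]);print("origin along",d@u-.008,"across",d@[-u[1],u[0]])
E
```

```text
origin along 0.06500917894225872 across 0.0001872742783706418
```

View pics/c2.png

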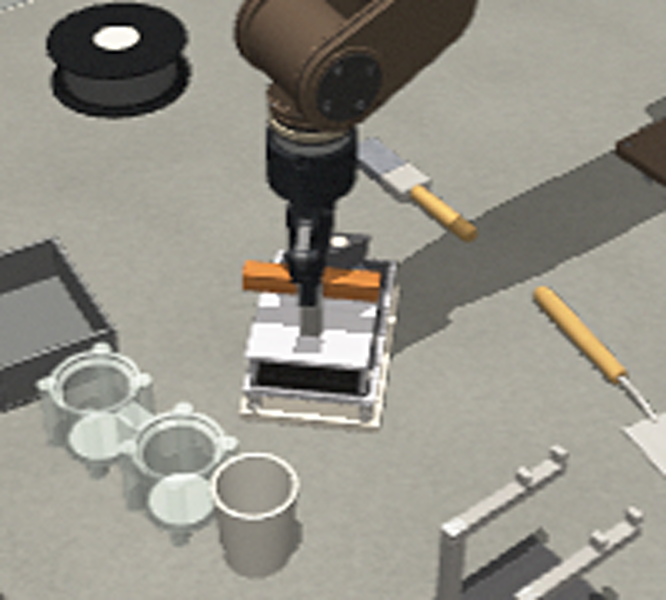

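The roller sits at the far end of the sheet, within the plate (frame front at (305,350), plate end at (315,395)), and the pressing force held at 12–13.5 N throughout. Now I'll lift off and view the rack.

creep_tool(deltas=[[0,0,-0.02,0,0,0,0],[0,0,-0.07,0,0,0,0],[0.04,0.01,-0.13,0,0,0.1,0],[0.09,0.02,-0.143,0,0,0.28,0],[0.15,0.03,-0.143,0,0,0.46,0],[0.17,0.03,-0.143,0,0,0.64,0],[0.17,0.015,-0.143,0,0,0.798,0],[0.17,0.015,-0.143,0,0,0.798,0],[0.17,0.015,-0.143,0,0,0.798,0],[0.17,0.015,-0.143,0,0,0.798,0]])

```text
time: 12.95
eef_pos: [0.5019, 0.16, 0.2783]
tcp_rot: [0.707, 0.708, 0.0, 0.0]
contact_force: [-0.2, 0.1, -5.0]
opening: 0.216
finger_force: 89.4
```

```bash
python3 snap.py F
```

creep_tool(deltas=[[0.03,0,0,0,0,0,0],[0.06,0,0,0,0,0,0],[0.06,0,0,0,0,0,0],[0.06,0,0,0,0,0,0],[0.06,0,0,0,0,0,0]])

```text
time: 13.68
eef_pos: [0.5014, 0.2195, 0.2784]
tcp_rot: [0.707, 0.707, -0.0, 0.0]
contact_force: [0.5, 0.1, -4.4]
opening: 0.217
finger_force: 89.4
```

```bash
python3 snap.py G
python3 -c "
import cv2,numpy as np
i=[cv2.resize(cv2.imread(f'pics/{k}.png')[:320],None,fx=.71,fy=.71) for k in 'FG']
cv2.imwrite('pics/FG.png',np.hstack(i))"
```

```text
(no output)
```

View pics/FG.png

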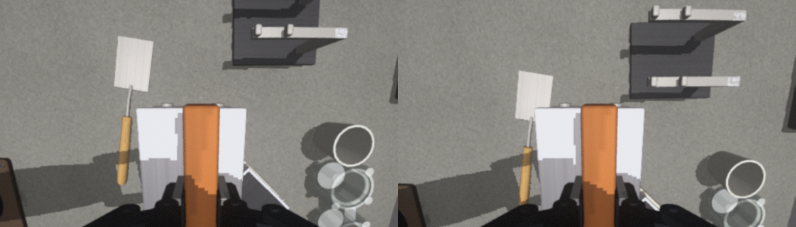

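F and G show both prongs with tip and stop bumps. At full size in G, the near prong is at row ~113 with its tip at col ~358 and stop at ~404; the far prong is at row ~20 with its tip at ~363. Next I'll extract the bump edges numerically.

```bash
python3 - <<'E'
from h import *;import pickle
np.set_printoptions(linewidth=250)
for n,(x0,x1,y0,y1) in {"G":(350,420,100,128),"F":(350,420,32,60)}.items():
    W=pickle.load(open(n+".pkl","rb"))[0];g=cv2.cvtColor(W["pixels"],cv2.COLOR_RGB2GRAY)
    print(n,"cols",x0);
    for r in range(y0,y1):print(r,' '.join("%2d"%(v//10) for v in g[r,x0:x1]))
W=pickle.load(open("G.pkl","rb"))[0];g=cv2.cvtColor(W["pixels"],cv2.COLOR_RGB2GRAY)
print("G far")
for r in range(8,32):print(r,' '.join("%2d"%(v//10) for v in g[r,350:425]))
E
```

```text
G cols 350
100  8  8  8  8  8  8  8  8  8  8  8  8  8  8  8  7  8  8  8  8  8  8  8  8  8  8  8  8  8  8  8  8  8  8  8  8  7  8  8  7  8  7  8  7  8  8  7  8  8  8  8  7  8  7  8  8  8  8  8  8  7  8  8  7  8  8  8  8  7  8
101  8  8  8  8  8  8  8  8  8  8  7  8  8  8  8  8  8  8  8  7  8  8  8  8  8  8  8  8  8  8  8  8  8  7  8  8  7  8  8  8  7  7  8  8  8  8  7  8  8  8  8  8  8  8  7  8  8  8  7  8  7  7  8  8  8  8  8  8  8  8
102  8  8  8  8  7  8  8  8  8  8  8  8  8  8  8  7  8  8  8  8  8  8  8  8  8  8  8  8  8  7  8  8  7  8  8  8  8  8  8  8  8  8  8  8  7  8  8  8  7  7  8  8  8  8  8  8  8  8  8  8  8  7  8  8  8  7  8  8  8  8
103  8  8  8  8  8  8  8  8  8  8  8  7  8  8  8  8  8  8  8  8  7  8  8  8  8  7  8  8  8  8  8  8  7  8  8  8  7  8  7  8  8  7  8  8  8  8  8  8  8  8  8  8  8  7  7  7  8  8  7  7  7  7  8  8  8  8  8  8  8  7
104  8  8  8  8  8  7  8  7  8  8  8  8  8  8  7  8  8  8  8  8  8  7  8  8  8  7  8  8  8  8  8  8  8  8  8  7  8  8  7  7  8  8  7  8  7  7  8  7  7  8  8  8  8  8  7  8  7  8  7  7  7  7  7  7  7  8  7  7  8  7
105  8  8  8  8  8 
[... 15653 characters left out ...]
9  9  9  9 10 10
29 13 12  9  6  6  5  5  5  5  5  6  5  6  6  5  5  5  6  5  6  6  5  6  6  5  6  5  5  5  5  5  5  5  5  5  5  6  5  5  6  6  6  6  6  5  6  6  5  6  5  5  5  5  5  5  5  5  5  6  5  5  5  5  5  5  5  6  5  5  5  6  6  6  6  6
30 12 12  9  6  5  5  5  5  5  6  5  5  5  5  5  5  5  5  5  5  6  5  5  5  5  5  5  5  5  5  5  5  5  5  5  5  5  5  5  5  5  5  5  5  5  5  5  5  5  6  5  5  5  5  5  5  5  5  5  5  5  5  6  5  5  5  5  5  5  5  5  5  5  5  5
31  9  9  8  6  6  6  6  6  6  6  6  6  6  6  6  6  5  6  6  6  6  6  6  6  6  6  6  6  6  6  6  6  6  6  6  6  6  6  6  6  6  6  6  6  6  6  6  6  5  6  6  6  6  6  6  6  6  6  6  6  6  6  6  6  6  6  6  6  5  6  6  6  6  6  6
```

```bash
python3 - <<'E'
from h import *;import pickle
np.set_printoptions(precision=4,suppress=True)
F=pickle.load(open("F.pkl","rb"))[0];G,_,s=pickle.load(open("G.pkl","rb"))
for n,a,b in(("tip",(364.4,40.8),(360.7,113.8)),("stop",(409.3,40.8),(403.5,113.8))):
    print(n,tri(F,a,G,b),plane(F,a,.144),plane(G,b,.144))
print("far tip/stop",plane(G,(363.5,14.4),.144),plane(G,(408.9,14.4),.144))
print(s["eef_pos"],R.from_quat(s["tcp_rot"]).as_matrix())
E
```

```text
tip (array([0.5706, 0.2992, 0.1408]), np.float64(0.00018369363105340107)) [0.5699 0.2983 0.144 ] [0.5697 0.299  0.144 ]
stop (array([0.6081, 0.2995, 0.1428]), np.float64(0.0002482812643845125)) [0.6078 0.2993 0.144 ] [0.6076 0.2995 0.144 ]
far tip/stop [0.5679 0.378  0.144 ] [0.6056 0.379  0.144 ]
[0.5014 0.2195 0.2784] [[-0.0002  1.     -0.    ]
 [ 1.      0.0002 -0.0003]
 [-0.0003 -0.     -1.    ]]
```

creep_tool(deltas=[[0.05,-0.006,0.03,0,0,-0.021,0],[0.1,-0.006,0.06,0,0,-0.021,0],[0.119,-0.006,0.1,0,0,-0.021,0],[0.119,-0.006,0.131,0,0,-0.021,0],[0.119,-0.006,0.131,0,0,-0.021,0],[0.119,-0.006,0.131,0,0,-0.021,0],[0.119,-0.006,0.131,0,0,-0.021,0],[0.119,-0.006,0.131,0,0,-0.021,0]])

```text
time: 14.78
eef_pos: [0.4961, 0.3393, 0.1494]
tcp_rot: [0.699, 0.715, 0.001, 0.001]
contact_force: [0.5, -0.5, -4.5]
opening: 0.218
finger_force: 89.4
```

```bash
python3 - <<'E'
from h import *
s=ctrl.get_state();M=R.from_quat(s["tcp_rot"]).as_matrix();print(s["eef_pos"],M.T@(np.array([.5878,.3388,.147])-s["eef_pos"]),np.degrees(np.arctan2(M[1,1],M[0,1])))
E
```

```text
[0.49614742 0.3393466  0.14941653] [-0.00252304  0.09161226  0.00267623] 1.2336464976588655
```

creep_tool(deltas=[[-0.002,0.02,0.002,0,0,0,0],[-0.002,0.04,0.002,0,0,0,0],[-0.002,0.055,0.002,0,0,0,0],[-0.002,0.07,0.002,0,0,0,0],[-0.002,0.082,0.002,0,0,0,0],[-0.002,0.0915,0.002,0,0,0,0],[-0.002,0.0915,0.002,0,0,0,0],[-0.002,0.0915,0.002,0,0,0,0]])

```text
time: 15.78
eef_pos: [0.5862, 0.3393, 0.1453]
tcp_rot: [0.699, 0.715, -0.0, -0.0]
contact_force: [0.8, -0.7, -5.3]
opening: 0.22
finger_force: 89.4
```

```bash
python3 - <<'E'
from h import *
s=ctrl.get_state();print(s["eef_pos"])
S=ctrl.read_camera("scene")
# bar rendered? project expected bar ends & prong tips
g=cv2.cvtColor(S["pixels"],cv2.COLOR_RGB2HSV);m=cv2.inRange(g,(3,150,90),(16,255,255));m[:200]=0
k,l,st,ce=cv2.connectedComponentsWithStats(m);print([(a,c) for a,c in zip(st[1:],ce[1:]) if a[4]>15])
z=s["eef_pos"][2]+.0169;x,y=s["eef_pos"][:2];print(proj(S,[(x,y-.06,z),(x,y,z),(x,y+.06,z)]))
cv2.imwrite("pics/rackin.png",S["pixels"][:,:,::-1])
E
```

```text
[0.5862202  0.33926864 0.14526758]
[(array([  0, 207,  17,   7,  28], dtype=int32), array([  7.5, 210. ])), (array([356, 277,  19,  23, 210], dtype=int32), array([364.27142857, 288.94761905]))]
[[337.81444058 267.74601163]
 [354.06404469 281.69965959]
 [371.40432769 296.58997265]]
```

creep_tool(deltas=[[0,0.001,0.006,0,0,0,0],[0,0.001,0.012,0,0,0,0],[0,0.001,0.017,0,0,0,0],[0,0.001,0.019,0,0,0,0],[0,0.001,0.019,0,0,0,0],[0,0.001,0.019,0,0,0,0]])

```text
time: 16.58
eef_pos: [0.5879, 0.3393, 0.1268]
tcp_rot: [0.699, 0.715, 0.0, 0.0]
contact_force: [-0.2, 1.0, -4.3]
opening: 0.217
finger_force: 89.4
```

creep_tool(deltas=[[0,0,0.001,0,0,0,0],[0,0,0.002,0,0,0,0],[0,0,0.002,0,0,0,0]])

```text
time: 16.95
eef_pos: [0.5876, 0.3392, 0.1244]
tcp_rot: [0.699, 0.715, -0.0, -0.0]
contact_force: [-0.4, 0.5, -4.8]
opening: 0.215
finger_force: 89.4
```

creep_tool(deltas=[[0,0,0.001,0,0,0,0],[0,0,0.001,0,0,0,0],[0,0,0.001,0,0,0,0]])

```text
time: 17.32
eef_pos: [0.5877, 0.3393, 0.1235]
tcp_rot: [0.699, 0.715, -0.0, 0.0]
contact_force: [0.5, -0.1, -5.2]
opening: 0.21
finger_force: 89.4
```

creep_tool(deltas=[[0,0,0.001,0,0,0,0],[0,0,0.001,0,0,0,0],[0,0,0.001,0,0,0,0]])

```text
time: 17.7
eef_pos: [0.5878, 0.3393, 0.1231]
tcp_rot: [0.699, 0.715, 0.0, 0.0]
contact_force: [-0.9, -0.4, -1.3]
opening: 0.218
finger_force: 89.9
```

creep_tool(deltas=[[0,0,0.001,0,0,0,0],[0,0,0.001,0,0,0,0],[0,0,0.001,0,0,0,0]])

```text
time: 18.08
eef_pos: [0.5879, 0.3393, 0.1231]
tcp_rot: [0.699, 0.715, 0.0, 0.0]
contact_force: [-4.8, -1.8, 5.4]
opening: 0.219
finger_force: 90.9
```

creep_tool(deltas=[[0,0,-0.0008,0,0,0,0],[0,0,-0.0008,0,0,0,0],[0,0,-0.0008,0,0,0,0]], clamp_n=20)

```text
time: 18.45
eef_pos: [0.5879, 0.3393, 0.1231]
tcp_rot: [0.699, 0.715, 0.0, 0.0]
contact_force: [-4.9, -1.9, 5.4]
opening: 0.214
finger_force: 90.8
```

creep_tool(deltas=[[0,0,0,0,0,0,0.25],[0,0,0,0,0,0,0.3],[0,0,0,0,0,0,0.45],[0,0,0,0,0,0,0.6],[0,0,0,0,0,0,0.8],[0,0,0,0,0,0,0.8],[0,0,0,0,0,0,0.8],[0,0,0,0,0,0,0.8]])

```text
time: 19.45
eef_pos: [0.5877, 0.3393, 0.1223]
tcp_rot: [0.699, 0.715, 0.0, 0.0]
contact_force: [-0.5, 0.2, -0.7]
opening: 0.802
finger_force: 0.0
```

Released with no load on the arm. Now straight up and a final look.

creep_tool(deltas=[[0,0,-0.02,0,0,0,0.8],[0,0,-0.05,0,0,0,0.8],[0,0,-0.1,0,0,0,0.8],[0,0,-0.15,0,0,0,0.8],[-0.05,-0.05,-0.18,0,0,0,0.8],[-0.1,-0.1,-0.18,0,0,0,0.8],[-0.15,-0.15,-0.18,0,0,0,0.8],[-0.15,-0.15,-0.18,0,0,0,0.8],[-0.15,-0.15,-0.18,0,0,0,0.8],[-0.15,-0.15,-0.18,0,0,0,0.8]])

```text
time: 20.7
eef_pos: [0.4418, 0.1864, 0.3036]
tcp_rot: [0.699, 0.715, 0.001, 0.001]
contact_force: [0.2, 0.9, -0.6]
opening: 0.797
finger_force: 0.0
```

```bash
python3 - <<'E'
from h import *
S=ctrl.read_camera("scene")["pixels"][:,:,::-1]
a=cv2.resize(S,(448,336));b=cv2.resize(S[250:370,290:400],(308,336),interpolation=cv2.INTER_CUBIC)
cv2.imwrite("pics/fin.png",np.hstack([a,b]))
E
```

```text
(no output)
```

View pics/fin.png

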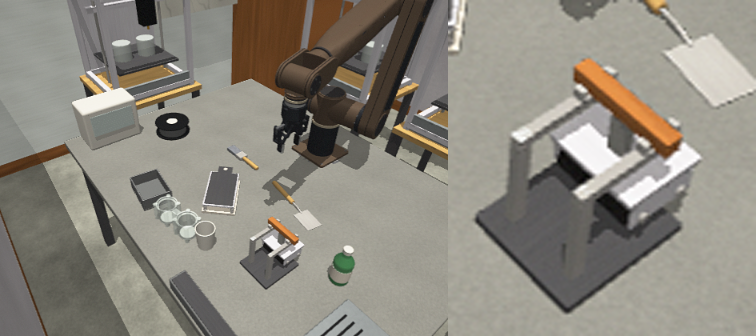

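The roller hangs level with its bar across both prongs (crop: bar (580,70)–(670,145)), seated between tips and stops. Everything else on the bench is where it was. Handing in.

creep_tool(deltas=[[0,0,0,0,0,0,0.8],[0,0,0,0,0,0,0.8],[0,0,0,0,0,0,0.8],[0,0,0,0,0,0,0.8]], quiet=true)

```text
ok
```

```bash
python3 -c "
from plant import ctrl
print(ctrl.sign_off())"
```

```text
the job is handed in; nothing more can be done
None
```

The job is handed in, with no verdict returned: the sheet was rolled from tab end to far end at a steady 12–13.5 N (about 6 mm of squash), and the last picture shows the roller hanging on both prongs with everything else in place, at about 21 s of the 61 s allowed.

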